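Pack three wide units into a sprung carrier tray

TASK

Load the carrier tray for transport: slide the finned heat sink, the battery pack and the caged power supply, in any order, up the ramp at its open end one after another, until all three lie flat in a row between the sill and the sprung back plate. The row is longer than the free space, so push the last unit in against the spring and work it down behind the sill until it rests on the tray floor instead of jamming above it, but never push the back plate in by more than 22 mm; leave everything else on the bench where it is.

Things in the scene. Friction and masses are not known exactly. Their poses are not given: they have to be found in the camera images.
- tray: Carrier tray of bare sheet aluminium, fixed, 310 x 118 mm, open on top and at the loading end. Origin on the bench (z = 0), mid-width, under the sill's inner face; x points level into the tray (loading direction), y across. Floor 3 mm above the bench. Side walls 20 mm high, 112 mm apart inside, flaring to 182 mm at x = -60 mm. Rear wall 48 mm high at x = 247 mm.
- sill (a point): Middle of the sill's inner top edge, 10 mm above the bench, axes as the tray's. Measured along x from here: a ramp rises from the bench at -44 mm to the crest at -6 mm, the crest is flat to 0, then a 7 mm step goes down to the tray floor; the free back plate's face is at +188 mm.
- plate (a joint): Upright steel back plate in the tray, 104 mm wide, top 43 mm above the bench, sprung towards the loading end: 0 = free, grows as it is pushed in (m), 0.030 = end of travel. Spring about 5 N at 0 and 0.5 N more per mm. With all three units packed it stands at about 0.010.
- heatsink: Extruded aluminium heat sink with seven upright fins: 60 mm along its x, 104 mm along its y, 44 mm tall, about 0.24 kg (varies). Origin at the centre of the underside, z up, x roughly along the loading direction at the start; the two 104 mm wide faces are flat. Too wide to grasp.
- battery: Battery pack, black plastic case with a grey lid and two small flush contacts on top: 66 mm along its x, 98 mm along its y, 52 mm tall, about 0.34 kg (varies). Origin at the centre of the underside, axes as for the heat sink.
- supply: Power supply in a bare metal cage with rows of vent holes and a flush dark terminal strip on top: 72 mm along its x, 100 mm along its y, 48 mm tall, about 0.28 kg (varies). Origin at the centre of the underside, axes as for the heat sink.
- reel: Bystander: upright reel of solder wire, 60 mm diameter, 48 mm tall, beside the units; origin at the centre of its underside.
- driver: Bystander: screwdriver lying on the bench beside the units, 170 mm long along its x, about 30 mm thick; origin under its middle.
- jar: Bystander: small amber jar, 52 mm diameter, 55 mm tall, beside the units; origin at the centre of its underside.
- meter: Bystander: handheld multimeter lying flat, 150 x 78 x 40 mm, beyond the tray; origin at the centre of its underside.
- transformer: Bystander: small open transformer, dark iron core with a coil, 62 x 54 x 54 mm, beyond the tray; origin at the centre of its underside.
- carton: Bystander: small cardboard carton, 100 x 75 x 50 mm, between the robot and the tray; origin at the centre of its underside.
- tape: Bystander: roll of black tape lying flat, 90 mm diameter, 24 mm tall, between the robot and the tray; origin at the centre of its underside.

How it is judged:
By the outcome, as a careful person would: the job done as asked, in the order asked, and still so for the second after the job is handed in, with the robot touching nothing.
It also fails if it takes over 72 s, if anything falls off the work surface, if the arm or the gripper's body presses on something with over 40 N, if the wrist force passes 120 N, or if a joint passes its speed limit or range.

ROBOT

A 6-joint arm with a two-finger parallel gripper is mounted at the origin on the work surface. World frame = base frame: x ahead of the robot, y to its left, z up, the work surface at z = 0. Lengths are in m, angles in rad, forces in N, time in s.
With the tool pointing down it reaches from about 0.3 to 0.875 m from the base axis. Payload 6.4 kg.
Tool frame: the origin (TCP) lies midway between the tips of the shut fingers; the grasp point (between the pads) lies 19 mm behind it (pinch_z is the distance from the TCP to the grasp point, in m); z points along the fingers, y is the line along which they close (so a half turn about z gives the same grasp; the last joint's range is limited). The gripper opens to 85 mm and grips with 20 to 120 N. Pads are 22 mm wide; open, the fingers measure 114 mm over their backs; the gripper's body (76 mm by 85 mm) begins 54 mm behind the grasp point. The pads swing forward as they close: fully open they stand 13 mm farther back than shut.
Start: joints at [-1.473, 0.181, 1.607, -0, 1.354, -0.206], TCP at [0.172, -0.549, 0.231] pointing down, gripper open.
Joint ranges: [-2.99, 2.99], [-0.89, 2.07], [0.3, 2.58], [-1.14, 4.28], [0, 2.63], [-3.12, 3.12]. Speed limits (rad/s): [2.57, 2.57, 3.01, 3.14, 3.14, 3.14].

INTERFACE

Orientations are given as a 3x3 rotation matrix whose columns are the frame's x, y, z axes.
In Python, from rig import get_obs, get_image, hand_in, pinch_z gives the robot as it stands. The module is installed in compiled form; this text tells all that it offers.
- The arm moves only by the tool step_arm, never from a script. Its argument "steps" is a list of rows, each a list of 7 numbers: the shift along the world's x, y, z each as a share of 60 cm, from -1 to 1, then the turn, a rotation vector about the world's x, y, z each as a share of 90 degrees, from -1 to 1, then the opening, from -1 (shut) to 1 (fully open). In form: [[dx, dy, dz, rx, ry, rz, fingers], ...]. A call has 1 to 20 rows; each row is the pose to reach, as a shift and turn from the pose commanded when the call began; what a row does not reach only later rows make up. A row lasts 1/10 s, in which the tool goes at most 50 mm and 8.59 degrees, less where a joint would pass 70% of its speed; a pose out of reach is approached as far as the arm can. A call with a number of a shift or a turn outside -1 to 1 is refused whole. A call with a gripper value outside its range is refused whole. The fingers move at their own pace and stop on an object; "newtons" is the grip in N (left out, the last holds). Time passes only in rows, so rows that repeat a pose let the fingers close. It gives the time, the measured TCP pose, the force, the opening and the grip force at its end, in the units of the state.
- get_obs(): the state, without advancing time (a new reading comes with each control period).
- get_image(name): name is "side" or "top" or "wrist"; returns a dict with "img" (480x640x3 uint8, red, green, blue), "z_map" (480x640 float32, m along the optical axis (not along the pixel's ray), 0 where there is no reading), "K" (3x3 intrinsics, pixels), "rvec" (rotation vector, rad) and "tvec" (3), from world to camera coordinates, as OpenCV has them. Camera axes: x right, y down, z forward; pixel columns grow to the right and rows downward; lengths in m; the calibration is good to about 2 mm. A picture is of the moment at which its call begins.
- hand_in(): hands the job in; it is judged then, once.
The state is a dict: "clock": time; "joint_pos": joint angles; "joint_vel": joint speeds; "effort": joint torques, N m; "tcp_pos": TCP position; "orientation": TCP orientation; "wrist_force": force on the tool from outside, world axes, zero at the start; "torque": the same for the moment, N m; "grip_width": finger opening in m; "grip_force": force on a finger pad.
Only numpy, scipy, OpenCV 4.12 (cv2) and the standard library are available. Lean on these libraries where they do the work, as an engineer would, in place of code of your own. Each camera call takes 0.05 s, during which the arm holds its last target. There are 200 camera calls.

## Working session

There is one attempt and no reset: what is moved stays moved. The work goes in short steps, Python scripts to look and compute and a tool call to move; the robot and the scene stay as the last step left them, time stands still between calls to the robot, and variables do not carry over. Pictures are saved under pics/ and viewed, at most 10 in all, crops included, and the job is handed in when it is done.

Besides the shell and the picture viewer there is one more tool, called as name([rows], argument=value, ...), one row to a line, values as JSON. step_arm: Moves the arm, as the interface text tells. Shift numbers are shares of 60 cm and turn numbers shares of 90 degrees, none past 1 either way. Its arguments: {"type":"object","properties":{"steps":{"type":"array"},"newtons":{"type":"number"}},"required":["steps"]}

```bash
mkdir -p pics
cat > h.py <<'E'
import numpy as np, cv2
from rig import *
def cloud(d):
    z=d["z_map"];K=d["K"];v,u=np.mgrid[:480,:640]
    P=np.stack([(u-K[0,2])*z/K[0,0],(v-K[1,2])*z/K[1,1],z],-1)
    R=cv2.Rodrigues(np.array(d["rvec"],float))[0]
    return (P-np.array(d["tvec"]).reshape(3))@R   # R^T (P-t)
E
python3 - <<'E'
from h import *
o=get_obs();print(o,pinch_z)
ims=[]
for n in["top","side"]:
    d=get_image(n);cv2.imwrite(f"pics/{n}0.png",d["img"][...,::-1]);np.savez(n+"0.npz",**d)
    print(n,d["K"].tolist(),d["rvec"],d["tvec"])
E
```

```text
{'clock': 0.0, 'joint_pos': array([-1.47329301e+00,  1.81551334e-01,  1.60801555e+00, -1.39161317e-05,
        1.35379675e+00, -2.06302812e-01]), 'joint_vel': array([0.00065347, 0.00171432, 0.00186309, 0.0014103 , 0.00097012,
       0.00103822]), 'effort': array([ 2.51120095e-03, -4.44870472e+01, -3.51335657e+01, -8.02063960e-05,
        9.05327877e-03, -2.85608201e-05]), 'tcp_pos': array([ 0.17196919, -0.54809786,  0.23037472]), 'orientation': array([[ 9.54203917e-01,  2.99156900e-01, -1.85928181e-04],
       [ 2.99156753e-01, -9.54202355e-01,  1.76124555e-03],
       [ 3.49475650e-04, -1.73620907e-03, -9.99998432e-01]]), 'wrist_force': array([-0.06204416, -0.66315881,  0.177755  ]), 'torque': array([-0.02160794,  0.02445768,  0.02738001]), 'grip_force': 0.0, 'grip_width': 0.08525811432914567} 0.0187
top [[612.6548621380457, 0.0, 316.703647054157], [0.0, 612.6548621380457, 236.44584501087886], [0.0, 0.0, 1.0]] [ 2.1165626  -2.15487537  0.16693782] [0.01102066 0.56729585 1.17862686]
side [[449.2564804816393, 0.0, 324.0111081077069], [0.0, 449.2564804816393, 239.93061073865124], [0.0, 0.0, 1.0]] [ 2.40563985 -0.41326235  0.13713767] [-0.5126879   0.17638292  0.84456301]
```

View pics/top0.png

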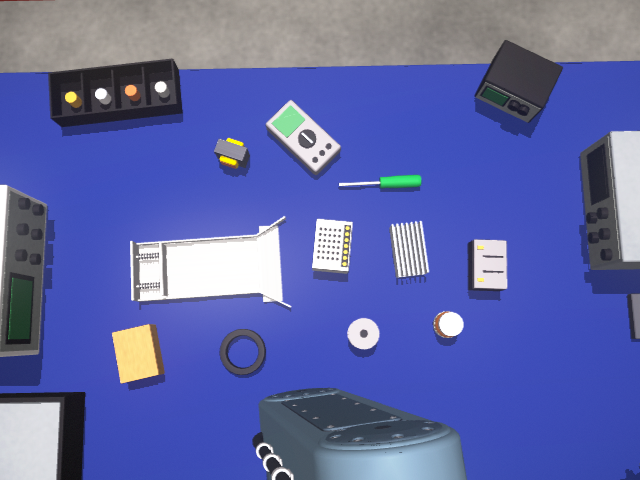

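View pics/side0.png

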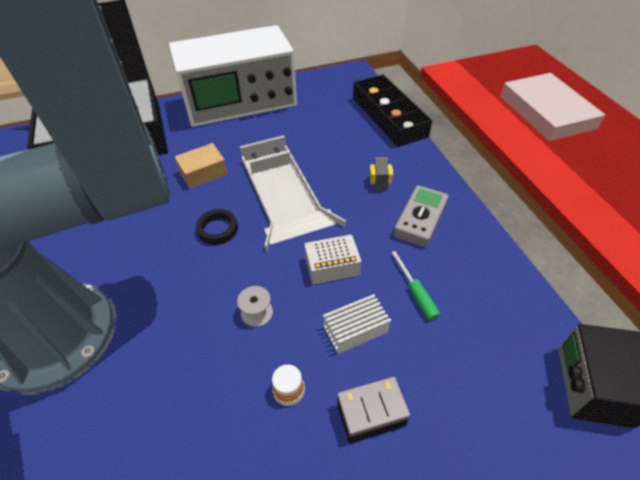

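Top view: the tray is on the left (open end at about (270,265)), with the supply (333,245), heat sink (410,250) and battery (488,265) in line to its right. The reel (363,334), jar (448,325) and driver (380,183) flank the lane. The side view agrees. Next I'll localise them.

Run:
```python
from h import *
d=dict(np.load("top0.npz"));P=cloud(d)
print("bench z",np.median(P[200:230,440:460,2]))
def rect(n,c,h,r=55,lo=.015):
    u,v=c; m=np.zeros((480,640),bool); m[v-r:v+r,u-r:u+r]=1
    mk=(m&(P[...,2]>h-lo)&(P[...,2]<h+.008)&(d["z_map"]>0)).astype(np.uint8)
    k,l,s,_=cv2.connectedComponentsWithStats(cv2.morphologyEx(mk,cv2.MORPH_CLOSE,np.ones((7,7))))
    lab=l[v-6:v+7,u-6:u+7];i=np.bincount(lab[lab>0]).argmax()
    Q=P[(l==i)&(mk>0)];(cx,cy),wh,a=cv2.minAreaRect((Q[:,:2]*1000).astype(np.float32))
    b=cv2.boxPoints(((cx,cy),wh,a))
    e=sorted([b[1]-b[0],b[2]-b[1]],key=np.linalg.norm)[0]; e=e*np.sign(e[1])
    print(n,len(Q),round(cx),round(cy),np.round(wh,1),"short axis heading deg",np.round(np.degrees(np.arctan2(e[1],e[0])),1),"z",np.round(np.median(Q[:,2]),4))
rect("supply",(333,245),.048,38);rect("heatsink",(410,250),.044,38,.03);rect("battery",(488,265),.052,38)
rect("reel",(363,340),.048,25);rect("jar",(450,325),.055,25);rect("driver",(400,183),.025,40)
def p(u,v,z):
    K=d["K"];R=cv2.Rodrigues(d["rvec"])[0];t=d["tvec"].reshape(3)
    c=-R.T@t;r=R.T@np.linalg.inv(K)@[u,v,1];return np.round(c+r*(z-c[2])/r[2],4)
for uv in[(333,245),(410,250),(488,265)]:print(p(*uv,.045))
im=cv2.resize(d["img"][210:320,120:300,::-1],None,fx=4.4,fy=4.4,interpolation=cv2.INTER_CUBIC);cv2.imwrite("pics/tray.png",im)
```

```text
bench z 0.000915556858703307
supply 1818 550 -29 [ 72.1 101.1] short axis heading deg 83.8 z 0.049
heatsink 1441 541 -183 [104.6  61.2] short axis heading deg 95.7 z 0.0387
battery 1715 506 -338 [66.9 98.1] short axis heading deg 86.4 z 0.0527
reel 753 375 -86 [58.7 57.7] short axis heading deg 179.4 z 0.0489
jar 478 390 -255 [45.3 45.6] short axis heading deg 9.9 z 0.0557
driver 548 685 -153 [124.4  27.1] short axis heading deg 179.5 z 0.0232
[ 0.5496 -0.0314  0.045 ]
[ 0.5368 -0.1843  0.045 ]
[ 0.504  -0.3375  0.045 ]
```

View pics/tray.png

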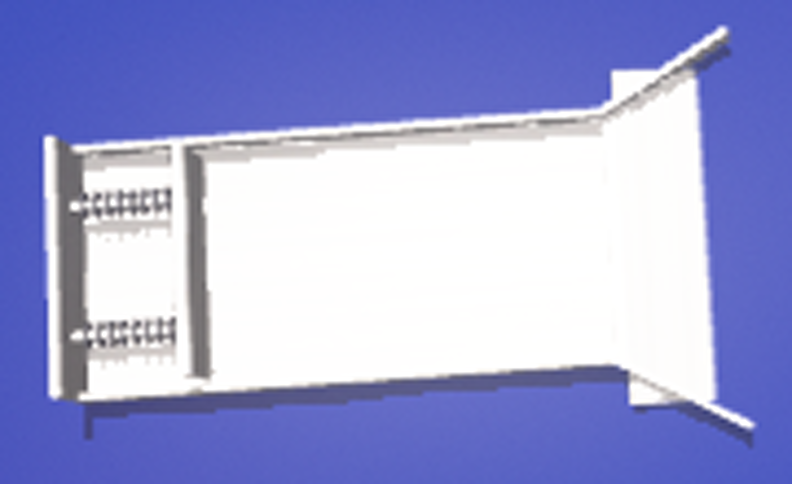

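The crop shows the tray walls bending at about (605,110) and (617,368), the back plate face at about x=205, and the ramp foot at about x=705. I'll convert these to world coordinates.

Run:
```python
from h import *
d=dict(np.load("top0.npz"));P=cloud(d)
K=d["K"];R=cv2.Rodrigues(d["rvec"])[0];t=d["tvec"].reshape(3);c=-R.T@t
def p(u,v,z):
    r=R.T@np.linalg.inv(K)@[u/4.4-.4+120,v/4.4-.4+210,1];return np.round(1000*(c+r*(z-c[2])/r[2]),1)[:2]
for n,u,v,z in[("wallA bend",605,110,.02),("wallA back",200,138,.02),("wallB bend",615,367,.02),("wallB back",210,392,.02),("plate top A",173,145,.043),("plate top B",190,378,.043),("plate topin A",188,148,.043),("plate topin B",209,376,.043),("footA",697,75,0),("footB",716,400,0),("rear A",46,137,.048),("rear B",55,398,.048)]:print(n,p(u,v,z))
# depth-based walls (15..22mm) and rear wall
S=np.zeros((480,640),bool);S[225:312,125:295]=1
m=S&(P[...,2]>.015)&(P[...,2]<.024);Q=P[m]*1000
for s in(1,-1):
    q=Q[(Q[:,1]>110)&(Q[:,1]<270)&(s*(Q[:,0]-525)>40)]
    print(s,len(q),np.polyfit(q[:,1],q[:,0],1),q[:,0].mean(),q[:,1].mean())
q=P[S&(P[...,2]>.036)]*1000
for y0 in range(230,360,5):
  k=q[(q[:,1]>=y0)&(q[:,1]<y0+5)]
  if len(k):print(y0,len(k),np.round([k[:,0].mean(),np.ptp(k[:,0]),k[:,2].mean()]))
```

```text
wallA bend [577.6 122.6]
wallA back [567.9 310.6]
wallB bend [458.4 118.2]
wallB back [450.3 303.4]
plate top A [561.3 317. ]
plate top B [455.3 306.8]
plate topin A [559.7 310.1]
plate topin B [456.  298.3]
footA [596.9  81.1]
footB [443.7  73.4]
rear A [565.2 373.4]
rear B [447.1 365.7]
1 141 [-7.58052489e-02  5.88087595e+02] 574.0626549346167 185.01278811677577
-1 125 [-5.19551162e-02  4.67841757e+02] 458.13004657788474 186.92501117314768
305 43 [481.  56.  42.]
310 122 [513. 102.  43.]
315 31 [530.  62.  43.]
350 1 [540.   0.  37.]
```

step_arm([
  [0.62,0.773,0,0,0,0.738,0.4],
  [0.62,0.773,0,0,0,0.738,0.4],
  [0.62,0.773,0,0,0,0.738,0.4],
  [0.62,0.773,0,0,0,0.738,0.4],
  [0.62,0.773,0,0,0,0.738,0.4],
  [0.62,0.773,0,0,0,0.738,0.4],
  [0.62,0.773,0,0,0,0.738,0.4],
  [0.62,0.773,0,0,0,0.738,0.4],
  [0.62,0.773,0,0,0,0.738,0.4],
  [0.62,0.773,0,0,0,0.738,0.4],
  [0.62,0.773,0,0,0,0.738,0.4],
  [0.62,0.773,0,0,0,0.738,0.4],
  [0.62,0.773,0,0,0,0.738,0.4],
  [0.62,0.773,0,0,0,0.738,0.4],
  [0.62,0.773,-0.2,0,0,0.738,0.4],
  [0.62,0.773,-0.2,0,0,0.738,0.4],
  [0.62,0.773,-0.2,0,0,0.738,0.4],
])

```text
clock: 1.8
tcp_pos: [0.54, -0.0851, 0.1064]
orientation: [[0.11, 0.994, -0.007], [0.994, -0.11, 0.002], [0.002, -0.008, -1.0]]
wrist_force: [-0.6, 0.1, -0.7]
grip_width: 0.0598
grip_force: 0.0
```

step_arm([
  [0,0,-0.08,0,0,0,0.4],
  [0,0,-0.16,0,0,0,0.4],
  [0,0,-0.16,0,0,0,0.4],
  [0,0.01,-0.16,0,0,0,0.4],
  [-0.002,0.02,-0.16,0,0,0.01,0.4],
  [-0.005,0.033,-0.16,0,0,0.02,0.4],
  [-0.008,0.045,-0.16,0,0,0.032,0.4],
  [-0.012,0.058,-0.16,0,0,0.045,0.4],
  [-0.016,0.07,-0.16,0,0,0.057,0.4],
  [-0.02,0.083,-0.16,0,0,0.069,0.4],
  [-0.023,0.095,-0.16,0,0,0.08,0.4],
  [-0.027,0.108,-0.16,0,0,0.091,0.4],
  [-0.03,0.12,-0.16,0,0,0.1,0.4],
  [-0.032,0.13,-0.16,0,0,0.103,0.4],
  [-0.032,0.13,-0.16,0,0,0.103,0.4],
])

```text
clock: 3.3
tcp_pos: [0.524, -0.0057, 0.0149]
orientation: [[-0.055, 0.998, -0.001], [0.998, 0.055, 0.001], [0.001, -0.001, -1.0]]
wrist_force: [-0.2, -0.2, 0.1]
grip_width: 0.0597
grip_force: 0.0
```

```bash
cat >> h.py <<'E'
def rect(d,n,win,lo,hi):
    # box of the points with lo<z<hi in world window (x0,x1,y0,y1) mm
    P=cloud(d)*1000;x0,x1,y0,y1=win
    m=(P[...,0]>x0)&(P[...,0]<x1)&(P[...,1]>y0)&(P[...,1]<y1)&(P[...,2]>lo)&(P[...,2]<hi)&(d["z_map"]>0)
    Q=P[m]
    if len(Q)<30: print(n,"few",len(Q));return
    (cx,cy),wh,a=cv2.minAreaRect(Q[:,:2].astype(np.float32))
    b=cv2.boxPoints(((cx,cy),wh,a));e=min([b[1]-b[0],b[2]-b[1]],key=np.linalg.norm);e=e*np.sign(e[1])
    ab=np.linalg.lstsq(np.c_[Q[:,:2]-Q[:,:2].mean(0),np.ones(len(Q))],Q[:,2],rcond=None)[0]
    print(n,len(Q),"c",round(cx),round(cy),np.round(wh,1),"head",np.round(np.degrees(np.arctan2(e[1],e[0])),1),"ztop",np.round(ab[2],1),"slope xy",np.round(ab[:2],3),"y",np.round(np.percentile(Q[:,1],[2,98]),1),"line x",round(518.5-.053*(cy-120),1))
E
python3 - <<'E'
from h import *
o=get_obs();print(o["clock"],o["tcp_pos"],o["wrist_force"])
d=get_image("top");cv2.imwrite("pics/t1.png",d["img"][180:420,120:440,::-1].repeat(2,0).repeat(2,1))
rect(d,"supply",(450,620,-60,100),42,56)
E
```

```text
3.3 [ 0.52402051 -0.00571106  0.01490233] [-0.22819054 -0.16885414  0.05624097]
supply 581 c 501 33 [66.6 45.9] head 165.5 ztop 49.0 slope xy [0.01 0.  ] y [ 7.6 65.6] line x 523.1
```

View pics/t1.png

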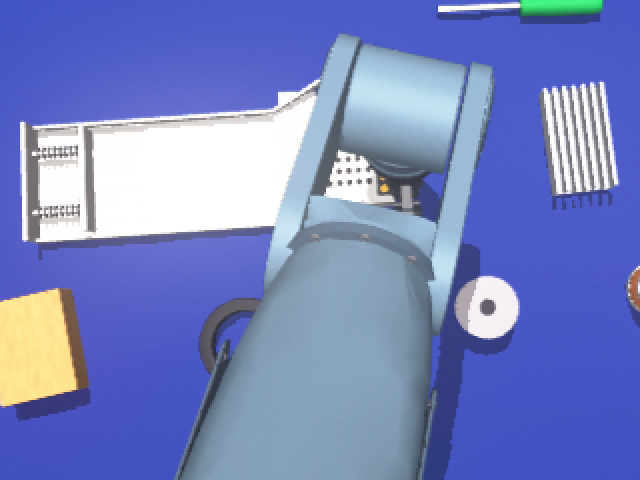

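The supply is following the fingers, with its rear at y≈5 and its heading along the tray axis. I'll push it up the ramp.

step_arm([
  [-0.001,0.015,0,0,0,0,0.4],
  [-0.002,0.03,0,0,0,0,0.4],
  [-0.002,0.045,0,0,0,0,0.4],
  [-0.003,0.06,0,0,0,0,0.4],
  [-0.004,0.075,0,0,0,0,0.4],
  [-0.005,0.09,0,0,0,0,0.4],
  [-0.005,0.105,0,0,0,0,0.4],
  [-0.006,0.12,0,0,0,0,0.4],
  [-0.007,0.135,0,0,0,0,0.4],
  [-0.008,0.15,0,0,0,0,0.4],
  [-0.008,0.165,0,0,0,0,0.4],
])

```text
clock: 4.45
tcp_pos: [0.5198, 0.093, 0.0152]
orientation: [[-0.054, 0.999, -0.0], [0.999, 0.054, 0.0], [0.0, -0.0, -1.0]]
wrist_force: [-0.0, -0.2, 0.4]
grip_width: 0.0597
grip_force: 0.0
```

Run:
```python
from h import *
o=get_obs();print(o["clock"],o["tcp_pos"],o["wrist_force"])
d=get_image("side");cv2.imwrite("pics/s1.png",cv2.resize(d["img"][110:330,150:450,::-1],None,fx=2.6,fy=2.6))
rect(d,"supply",(440,600,60,260),30,75)
```

```text
4.45 [0.51982741 0.09302602 0.01523743] [-0.03436301 -0.20889507  0.37595051]
supply 649 c 519 130 [121.8 102.9] head 93.4 ztop 52.2 slope xy [-0.01  -0.096] y [ 78.3 147.1] line x 518.0
```

View pics/s1.png

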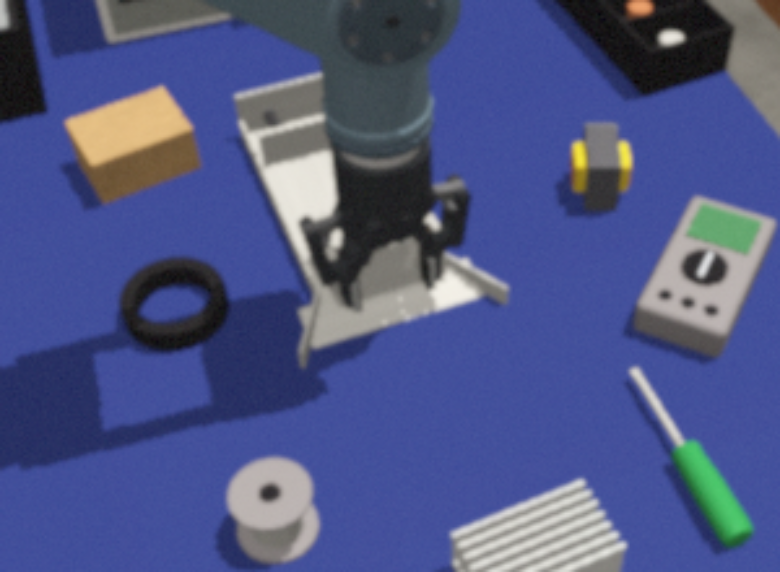

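The supply is inside the flare and tipping over the crest, straight. Now I'll push it to the plate.

step_arm([
  [-0.001,0.016,0,0,0,0,0.4],
  [-0.002,0.032,0,0,0,0,0.4],
  [-0.003,0.048,0,0,0,0,0.4],
  [-0.003,0.064,0,0,0,0,0.4],
  [-0.004,0.08,0,0,0,0,0.4],
  [-0.005,0.096,0,0,0,0,0.4],
  [-0.006,0.112,0,0,0,0,0.4],
  [-0.007,0.128,0,0,0,0,0.4],
  [-0.008,0.144,0,0,0,0,0.4],
  [-0.009,0.16,0,0,0,0,0.4],
  [-0.009,0.176,0,0,0,0,0.4],
  [-0.01,0.192,0,0,0,0,0.4],
  [-0.011,0.205,0,0,0,0,0.4],
  [-0.011,0.212,0,0,0,0,0.4],
  [-0.011,0.204,0,0,0,0,0.4],
  [-0.011,0.195,0.05,0,0,0,0.4],
  [-0.011,0.195,0.12,0,0,0,0.4],
  [-0.011,0.195,0.19,0,0,0,0.4],
])

```text
clock: 6.3
tcp_pos: [0.5128, 0.2084, 0.13]
orientation: [[-0.053, 0.999, -0.002], [0.999, 0.053, -0.0], [-0.0, -0.002, -1.0]]
wrist_force: [0.6, 0.4, 0.2]
grip_width: 0.0596
grip_force: 0.0
```

step_arm([
  [0.055,-0.734,0,0,0,0.029,0.4],
  [0.055,-0.734,0,0,0,0.029,0.4],
  [0.055,-0.734,0,0,0,0.029,0.4],
  [0.055,-0.734,0,0,0,0.029,0.4],
  [0.055,-0.734,0,0,0,0.029,0.4],
  [0.055,-0.734,0,0,0,0.029,0.4],
  [0.055,-0.734,0,0,0,0.029,0.4],
  [0.055,-0.734,0,0,0,0.029,0.4],
  [0.055,-0.734,0,0,0,0.029,0.4],
  [0.055,-0.734,0,0,0,0.029,0.4],
  [0.055,-0.734,0,0,0,0.029,0.4],
  [0.055,-0.734,-0.06,0,0,0.029,0.4],
  [0.055,-0.734,-0.13,0,0,0.029,0.4],
  [0.055,-0.734,-0.19,0,0,0.029,0.4],
  [0.055,-0.734,-0.19,0,0,0.029,0.4],
])

```text
clock: 7.8
tcp_pos: [0.5421, -0.2268, 0.0099]
orientation: [[-0.101, 0.995, -0.009], [0.995, 0.101, 0.007], [0.008, -0.009, -1.0]]
wrist_force: [-0.3, 0.2, 0.2]
grip_width: 0.0599
grip_force: 0.0
```

Run:
```python
from h import *
o=get_obs();print(o["clock"],o["tcp_pos"],o["orientation"][:,1])
d=get_image("top")
rect(d,"supply",(440,600,200,301),35,60)
rect(d,"heatsink",(460,620,-208,-130),25,60)
d=get_image("side")
rect(d,"supply",(440,600,200,301),35,60)
```

```text
7.8 [ 0.54207088 -0.22682638  0.00987106] [ 0.99485281  0.10095401 -0.00872799]
supply 1870 c 517 266 [101.4  72.4] head 92.7 ztop 51.5 slope xy [0.003 0.021] y [230.2 299.3] line x 510.7
heatsink 325 c 559 -177 [67.2 51.3] head 96.2 ztop 40.1 slope xy [-0.008 -0.003] y [-196.5 -149.7] line x 534.2
supply few 0
```

step_arm([
  [0,0.008,0,0,0,0,0.4],
  [0,0.016,0,0,0,0,0.4],
  [-0.001,0.03,0,0,0,-0.002,0.4],
  [-0.003,0.05,0,0,0,-0.004,0.4],
  [-0.005,0.071,0,0,0,-0.006,0.4],
  [-0.007,0.092,0,0,0,-0.008,0.4],
  [-0.009,0.113,0,0,0,-0.01,0.4],
  [-0.011,0.134,0,0,0,-0.012,0.4],
  [-0.013,0.155,0,0,0,-0.014,0.4],
  [-0.015,0.176,0,0,0,-0.016,0.4],
  [-0.017,0.197,0,0,0,-0.018,0.4],
  [-0.019,0.218,0,0,0,-0.02,0.4],
  [-0.021,0.239,0,0,0,-0.022,0.4],
  [-0.023,0.26,0,0,0,-0.024,0.4],
  [-0.025,0.281,0,0,0,-0.026,0.4],
  [-0.027,0.302,0,0,0,-0.028,0.4],
  [-0.029,0.323,0,0,0,-0.029,0.4],
  [-0.03,0.344,0,0,0,-0.029,0.4],
  [-0.031,0.365,0,0,0,-0.029,0.4],
  [-0.032,0.38,0,0,0,-0.029,0.4],
])

```text
clock: 9.9
tcp_pos: [0.527, -0.002, 0.0152]
orientation: [[-0.055, 0.999, -0.0], [0.999, 0.055, 0.0], [0.0, -0.0, -1.0]]
wrist_force: [-0.5, -2.1, 0.3]
grip_width: 0.0594
grip_force: 0.8
```

Run:
```python
from h import *
o=get_obs();print(o["clock"],o["tcp_pos"],o["wrist_force"])
d=get_image("side")
rect(d,"heatsink",(440,620,6,100),30,60)
d=get_image("top")
rect(d,"heatsink",(440,620,6,100),30,60)
```

```text
9.9 [ 0.52698473 -0.0019775   0.01518571] [-0.48588363 -2.11019056  0.33436193]
heatsink 288 c 511 26 [56.  99.9] head 74.1 ztop 39.9 slope xy [0.061 0.095] y [ 6.6 62.6] line x 523.5
heatsink 207 c 504 37 [65.5 44.7] head 168.9 ztop 43.9 slope xy [-0.012 -0.031] y [ 9.6 67.1] line x 522.9
```

step_arm([
  [-0.001,0.0165,0,0,0,0,0.4],
  [-0.002,0.033,0,0,0,0,0.4],
  [-0.003,0.049,0,0,0,0,0.4],
  [-0.004,0.066,0,0,0,0,0.4],
  [-0.005,0.083,0,0,0,0,0.4],
  [-0.006,0.099,0,0,0,0,0.4],
  [-0.007,0.115,0,0,0,0,0.4],
  [-0.008,0.132,0,0,0,0,0.4],
  [-0.009,0.148,0,0,0,0,0.4],
  [-0.01,0.165,0,0,0,0,0.4],
  [-0.011,0.182,0,0,0,0,0.4],
  [-0.012,0.198,0,0,0,0,0.4],
  [-0.013,0.215,0,0,0,0,0.4],
  [-0.014,0.231,0,0,0,0,0.4],
  [-0.015,0.245,0,0,0,0,0.4],
  [-0.016,0.255,0,0,0,0,0.4],
  [-0.016,0.245,0,0,0,0,0.4],
  [-0.016,0.235,0.05,0,0,0,0.4],
  [-0.016,0.235,0.12,0,0,0,0.4],
  [-0.016,0.235,0.19,0,0,0,0.4],
])

```text
clock: 12.0
tcp_pos: [0.517, 0.1369, 0.13]
orientation: [[-0.053, 0.999, -0.002], [0.999, 0.053, -0.0], [0.0, -0.002, -1.0]]
wrist_force: [1.0, 0.5, 0.5]
grip_width: 0.0596
grip_force: 0.0
```

step_arm([
  [-0.024,-0.88,0,0,0,-0.074,0.4],
  [-0.024,-0.88,0,0,0,-0.074,0.4],
  [-0.024,-0.88,0,0,0,-0.074,0.4],
  [-0.024,-0.88,0,0,0,-0.074,0.4],
  [-0.024,-0.88,0,0,0,-0.074,0.4],
  [-0.024,-0.88,0,0,0,-0.074,0.4],
  [-0.024,-0.88,0,0,0,-0.074,0.4],
  [-0.024,-0.88,0,0,0,-0.074,0.4],
  [-0.024,-0.88,0,0,0,-0.074,0.4],
  [-0.024,-0.88,0,0,0,-0.074,0.4],
  [-0.024,-0.88,0,0,0,-0.074,0.4],
  [-0.024,-0.88,0,0,0,-0.074,0.4],
  [-0.024,-0.88,0,0,0,-0.074,0.4],
  [-0.024,-0.88,-0.06,0,0,-0.074,0.4],
  [-0.024,-0.88,-0.13,0,0,-0.074,0.4],
  [-0.024,-0.88,-0.19,0,0,-0.074,0.4],
  [-0.024,-0.88,-0.19,0,0,-0.074,0.4],
])

```text
clock: 13.7
tcp_pos: [0.5, -0.3848, 0.0095]
orientation: [[0.061, 0.998, -0.008], [0.998, -0.061, 0.009], [0.009, -0.008, -1.0]]
wrist_force: [-0.3, 0.4, 0.5]
grip_width: 0.06
grip_force: 0.0
```

Run:
```python
from h import *
o=get_obs();print(o["clock"],o["tcp_pos"],o["orientation"][:,1])
d=get_image("top");np.savez("top2.npz",**d)
cv2.imwrite("pics/t2.png",np.hstack([cv2.resize(d["img"][210:320,120:300,::-1],None,fx=4.4,fy=4.4,interpolation=cv2.INTER_CUBIC)]))
rect(d,"supply",(440,600,229,301),45,60)
rect(d,"heatsink",(465,562,160,229),25,60)
rect(d,"plate",(440,600,303,330),36,60)
d=get_image("side")
rect(d,"heatsink",(440,600,150,229),25,60)
```

```text
13.7 [ 0.49995886 -0.38479006  0.00946399] [ 0.9981303  -0.06055004 -0.00834237]
supply 1792 c 517 266 [100.6  72.6] head 93.2 ztop 52.0 slope xy [ 0.004 -0.006] y [231.6 299.4] line x 510.7
heatsink 1093 c 514 195 [96.7 69. ] head 90.2 ztop 41.9 slope xy [-0.004 -0.001] y [161.3 221.8] line x 514.5
plate 214 c 510 311 [ 14.4 105.2] head 89.7 ztop 43.6 slope xy [ 0.031 -0.458] y [303.7 316.5] line x 508.4
heatsink few 15
```

View pics/t2.png

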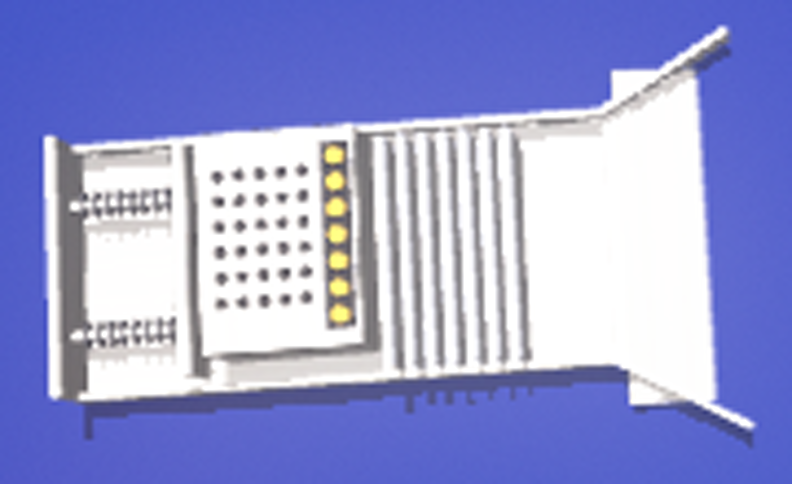

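The supply and heat sink sit flat in the tray, with the supply against the plate (crop x≈200) and the heat sink's rear at crop x≈525. Now the battery.

step_arm([
  [0,0.01,0,0,0,0,0.4],
  [0.001,0.02,0,0,0,0.001,0.4],
  [0.002,0.036,0,0,0,0.003,0.4],
  [0.003,0.056,0,0,0,0.006,0.4],
  [0.004,0.077,0,0,0,0.009,0.4],
  [0.006,0.098,0,0,0,0.012,0.4],
  [0.007,0.119,0,0,0,0.015,0.4],
  [0.009,0.14,0,0,0,0.018,0.4],
  [0.01,0.161,0,0,0,0.021,0.4],
  [0.012,0.182,0,0,0,0.024,0.4],
  [0.013,0.203,0,0,0,0.027,0.4],
  [0.014,0.224,0,0,0,0.03,0.4],
  [0.016,0.245,0,0,0,0.033,0.4],
  [0.017,0.266,0,0,0,0.036,0.4],
  [0.018,0.287,0,0,0,0.039,0.4],
  [0.02,0.308,0,0,0,0.042,0.4],
  [0.021,0.329,0,0,0,0.045,0.4],
  [0.022,0.35,0,0,0,0.048,0.4],
  [0.023,0.371,0,0,0,0.051,0.4],
  [0.024,0.385,0,0,0,0.053,0.4],
])

```text
clock: 15.8
tcp_pos: [0.5174, -0.1578, 0.0151]
orientation: [[-0.022, 1.0, -0.001], [1.0, 0.022, 0.001], [0.001, -0.001, -1.0]]
wrist_force: [-0.2, -2.3, 0.4]
grip_width: 0.0596
grip_force: 1.3
```

Run:
```python
from h import *
o=get_obs();print(o["clock"],o["tcp_pos"],o["orientation"][:,0])
d=get_image("top")
rect(d,"battery",(420,620,-150,-70),46,62)
d=get_image("side")
rect(d,"battery",(420,620,-150,-70),46,62)
```

```text
15.8 [ 0.51737944 -0.15777003  0.01509046] [-2.19686768e-02  9.99758527e-01  5.13992930e-04]
battery 408 c 527 -113 [73.3 63.5] head 91.3 ztop 53.0 slope xy [-0.012  0.004] y [-142.2  -81.9] line x 530.9
battery 202 c 499 -123 [ 50.1 100.2] head 35.9 ztop 52.5 slope xy [-0.033  0.039] y [-146.   -82.1] line x 531.4
```

step_arm([
  [0.001,0.02,0,0,0,0.002,0.4],
  [0.003,0.04,0,0,0,0.004,0.4],
  [0.004,0.06,0,0,0,0.006,0.4],
  [0.006,0.08,0,0,0,0.008,0.4],
  [0.007,0.1,0,0,0,0.01,0.4],
  [0.009,0.12,0,0,0,0.012,0.4],
  [0.01,0.14,0,0,0,0.014,0.4],
  [0.012,0.16,0,0,0,0.016,0.4],
  [0.013,0.18,0,0,0,0.018,0.4],
  [0.014,0.2,0,0,0,0.02,0.4],
  [0.015,0.22,0,0,0,0.021,0.4],
  [0.015,0.24,0,0,0,0.021,0.4],
  [0.014,0.258,0,0,0,0.021,0.4],
  [0.013,0.275,0,0,0,0.021,0.4],
  [0.012,0.292,0,0,0,0.021,0.4],
  [0.011,0.309,0,0,0,0.021,0.4],
  [0.01,0.326,0,0,0,0.021,0.4],
  [0.009,0.343,0,0,0,0.021,0.4],
  [0.008,0.36,0,0,0,0.021,0.4],
  [0.007,0.375,0,0,0,0.021,0.4],
])

```text
clock: 17.9
tcp_pos: [0.5227, 0.066, 0.0161]
orientation: [[-0.054, 0.999, 0.002], [0.999, 0.054, -0.001], [-0.001, 0.002, -1.0]]
wrist_force: [-0.9, -10.3, 11.2]
grip_width: 0.0599
grip_force: 5.7
```

Run:
```python
from h import *
o=get_obs();print(o["clock"],o["tcp_pos"],o["wrist_force"],o["orientation"][:,0])
d=get_image("side");cv2.imwrite("pics/s2.png",cv2.resize(d["img"][110:330,150:450,::-1],None,fx=2.6,fy=2.6))
rect(d,"battery",(430,620,60,163),50,75)
d=get_image("top")
rect(d,"battery",(430,620,60,163),50,75)
```

```text
17.9 [0.52266461 0.06600247 0.0160598 ] [ -0.86980993 -10.34409789  11.19862607] [-5.40015634e-02  9.98540506e-01 -8.30136372e-04]
battery 228 c 519 109 [ 97.6 111.7] head 89.1 ztop 61.4 slope xy [-0.044 -0.054] y [ 61.  138.5] line x 519.1
battery 642 c 493 102 [45.3 79.7] head 1.7 ztop 62.8 slope xy [0.027 0.035] y [ 79.6 140. ] line x 519.5
```

View pics/s2.png

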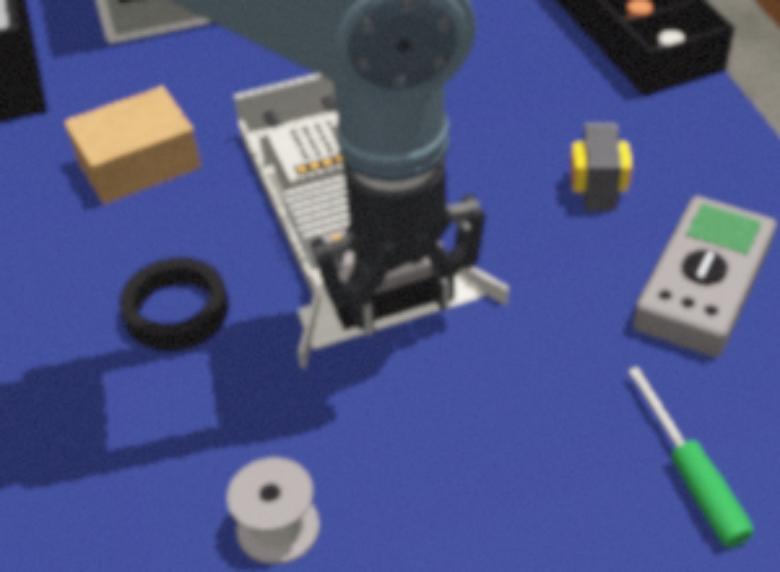

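The battery's rear is at the ramp foot, held square between the flares. I'll raise the fingers along with the ramp from here.

step_arm([
  [0,0.008,0.002,0,0,0,0.4],
  [-0.001,0.016,0.004,0,0,0,0.4],
  [-0.001,0.024,0.006,0,0,0,0.4],
  [-0.002,0.032,0.008,0,0,0,0.4],
  [-0.002,0.04,0.01,0,0,0,0.4],
  [-0.003,0.048,0.012,0,0,0,0.4],
  [-0.003,0.056,0.014,0,0,0,0.4],
  [-0.003,0.056,0.014,0,0,0,0.4],
])

```text
clock: 18.8
tcp_pos: [0.5196, 0.1002, 0.0235]
orientation: [[-0.054, 0.999, -0.001], [0.999, 0.054, 0.001], [0.001, -0.001, -1.0]]
wrist_force: [-1.3, -0.4, -0.6]
grip_width: 0.06
grip_force: 0.0
```

Run:
```python
from h import *
o=get_obs();print(o["clock"],o["tcp_pos"],o["wrist_force"])
d=get_image("top")
rect(d,"battery",(430,620,60,163),50,75)
rect(d,"battery+x",(530,620,60,163),50,75)
rect(d,"battery-x",(430,490,60,163),50,75)
rect(d,"plate",(440,600,303,335),39,50)
rect(d,"supply",(440,600,231,303),46,60)
```

```text
18.8 [0.51959487 0.10020547 0.02354663] [-1.28461989 -0.38800222 -0.6199606 ]
battery 464 c 489 126 [43.5 74.2] head 1.0 ztop 61.5 slope xy [ 0.043 -0.061] y [112.9 161.9] line x 518.2
battery+x few 0
battery-x 312 c 478 126 [23.4 74.2] head 1.0 ztop 61.5 slope xy [ 0.108 -0.059] y [112.6 161.9] line x 518.2
plate 156 c 511 310 [ 14.5 105.2] head 89.9 ztop 45.2 slope xy [ 0.038 -0.547] y [304.  316.8] line x 508.4
supply 1626 c 516 269 [ 67.5 101.6] head 89.8 ztop 52.2 slope xy [-0.001 -0.003] y [238.4 301.4] line x 510.6
```

step_arm([
  [0,0.005,0,0,0,0,0.4],
  [0,0.01,0,0,0,0,0.4],
  [-0.001,0.015,0,0,0,0,0.4],
  [-0.001,0.02,0,0,0,0,0.4],
  [-0.001,0.02,0,0,0,0,0.4],
])

```text
clock: 19.35
tcp_pos: [0.5192, 0.11, 0.0233]
orientation: [[-0.054, 0.999, -0.001], [0.999, 0.054, -0.002], [-0.002, -0.001, -1.0]]
wrist_force: [0.1, -8.3, -2.1]
grip_width: 0.0596
grip_force: 4.2
```

Run:
```python
from h import *
o=get_obs();print(o["clock"],o["tcp_pos"],o["wrist_force"])
d=get_image("top");np.savez("t3.npz",**d)
rect(d,"battery-x",(430,490,60,166),50,75)
rect(d,"plate",(440,600,303,335),38,46)
rect(d,"supply",(440,600,225,303),46,60)
```

```text
19.35 [0.51923251 0.10997268 0.02329809] [ 0.06532849 -8.27668454 -2.08895143]
battery-x 271 c 478 143 [23.8 46.3] head 0.6 ztop 61.6 slope xy [ 0.039 -0.025] y [122.8 165.6] line x 517.3
plate 93 c 510 321 [106.8  17.1] head 100.3 ztop 43.4 slope xy [ 0.018 -0.12 ] y [308.6 326.7] line x 507.8
supply 1317 c 516 274 [ 57.1 101.6] head 89.8 ztop 52.2 slope xy [-0.005 -0.008] y [249.2 302.2] line x 510.3
```

Run:
```python
from h import *
for f in["top2.npz","t3.npz"]:
    d=dict(np.load(f)); rect(d,"supply",(440,600,210,345),48,60)
    rect(d,"plate mid",(485,535,300,345),39,46.5)
    rect(d,"heatsink",(460,562,150,260),40,47.5)
```

```text
supply 1822 c 514 262 [107.3 104.9] head 92.6 ztop 52.2 slope xy [ 0.001 -0.002] y [218.9 301.9] line x 511.0
plate mid 81 c 511 313 [46.8  7.5] head 91.7 ztop 42.8 slope xy [ 0.006 -0.145] y [309.1 316.5] line x 508.3
heatsink 471 c 511 209 [100.4 101.6] head 89.8 ztop 44.8 slope xy [ 0.004 -0.006] y [160.5 239.1] line x 513.8
supply 1628 c 515 284 [100.6  76.8] head 92.4 ztop 52.3 slope xy [-0.002 -0.012] y [250.4 317.7] line x 509.8
plate mid 43 c 510 316 [47.6 14.9] head 90.6 ztop 43.9 slope xy [ 0.037 -0.267] y [313.4 323.8] line x 508.1
heatsink 79 c 501 216 [132.5  49.6] head 140.1 ztop 45.0 slope xy [-0.01   0.033] y [161.2 257.4] line x 513.4
```

The plate is about 9 mm in and the battery's rear is right at the sill edge, riding high. I'll push 6 mm more, then drag down.

step_arm([
  [0,0.005,0,0,0,0,0.4],
  [0,0.01,0,0,0,0,0.4],
  [0,0.01,0,0,0,0,0.4],
  [0,0.01,-0.005,0,0,0,0.4],
  [0,0.01,-0.01,0,0,0,0.4],
  [0,0.01,-0.015,0,0,0,0.4],
  [0,0.01,-0.015,0,0,0,0.4],
])

```text
clock: 20.1
tcp_pos: [0.52, 0.1156, 0.0148]
orientation: [[-0.054, 0.999, 0.001], [0.999, 0.054, -0.002], [-0.002, 0.0, -1.0]]
wrist_force: [1.9, -10.7, -0.1]
grip_width: 0.06
grip_force: 5.2
```

Run:
```python
from h import *
o=get_obs();print(o["clock"],o["tcp_pos"],o["wrist_force"])
d=get_image("top");np.savez("t4.npz",**d)
rect(d,"battery-x",(430,490,60,187),50,75)
rect(d,"supply",(440,600,210,345),49,60)
rect(d,"plate mid",(485,535,300,345),39,46.5)
```

```text
20.1 [0.52001885 0.11558247 0.01484019] [  1.87945433 -10.70772651  -0.07334834]
battery-x 356 c 479 148 [23.6 77.6] head 3.4 ztop 56.4 slope xy [ 0.023 -0.071] y [123.6 186. ] line x 517.0
supply 1520 c 515 287 [100.8  77.3] head 94.1 ztop 52.5 slope xy [ 0.    -0.009] y [255.9 322.4] line x 509.6
plate mid 44 c 509 320 [29.  47.2] head 79.0 ztop 43.8 slope xy [-0.007 -0.138] y [304.6 330.1] line x 507.9
```

The rear is now below the sill top but not fully down. I'll back off and press on top near the rear edge.

step_arm([
  [0,-0.01,0,0,0,0,0.4],
  [0,-0.035,0.01,0,0,0,0.4],
  [0,-0.035,0.09,0,0,0,0.4],
  [0,-0.035,0.12,0,0,0,0.4],
  [0,0.015,0.12,0,0,0,0.4],
  [-0.001,0.04,0.1,0,0,0,0.4],
  [-0.001,0.04,0.085,0,0,0,0.4],
  [-0.001,0.04,0.08,0,0,0,0.4],
])

```text
clock: 20.95
tcp_pos: [0.5168, 0.1412, 0.0602]
orientation: [[-0.055, 0.998, -0.004], [0.998, 0.055, -0.0], [-0.0, -0.004, -1.0]]
wrist_force: [0.2, -0.5, 0.2]
grip_width: 0.06
grip_force: 0.0
```

```bash
cat > m.py <<'E'
from h import *
o=get_obs();print(o["clock"],o["tcp_pos"],o["wrist_force"])
d=get_image("top");np.savez("t5.npz",**d)
rect(d,"battery-x",(430,490,60,187),50,75)
rect(d,"battery",(430,570,60,187),50,65)
rect(d,"supply",(440,600,210,345),49,60)
d=get_image("side")
rect(d,"battery side",(430,575,110,187),50,65)
E
python3 m.py
```

```text
20.95 [0.51681731 0.14121688 0.06022194] [ 0.1768866  -0.51721577  0.19242613]
battery-x 148 c 478 173 [23.9 29. ] head 4.5 ztop 56.0 slope xy [ 0.075 -0.031] y [160.  184.6] line x 515.7
battery 191 c 483 172 [35.4 28.4] head 90.9 ztop 56.0 slope xy [ 0.04  -0.053] y [160.3 186.3] line x 515.7
supply 458 c 511 269 [110.6 105.3] head 93.9 ztop 52.1 slope xy [0.006 0.017] y [216.7 320.1] line x 510.6
battery side 778 c 517 154 [97. 66.] head 93.3 ztop 55.8 slope xy [0.002 0.025] y [121.5 185.1] line x 516.7
```

step_arm([
  [0,0,-0.005,0,0,0,0.4],
  [0,0,-0.01,0,0,0,0.4],
  [0,0,-0.0125,0,0,0,0.4],
  [0,0,-0.015,0,0,0,0.4],
  [0,0,-0.015,0,0,0,0.4],
])

```text
clock: 21.55
tcp_pos: [0.5188, 0.1412, 0.0536]
orientation: [[-0.054, 0.999, -0.0], [0.999, 0.054, -0.0], [-0.0, -0.0, -1.0]]
wrist_force: [-1.0, -0.1, -0.1]
grip_width: 0.0595
grip_force: 0.0
```

step_arm([
  [0,0,-0.003,0,0,0,0.4],
  [0,0,-0.006,0,0,0,0.4],
  [0,0,-0.008,0,0,0,0.4],
  [0,0,-0.008,0,0,0,0.4],
])

```text
clock: 21.95
tcp_pos: [0.519, 0.1413, 0.05]
orientation: [[-0.054, 0.999, 0.0], [0.999, 0.054, -0.0], [-0.0, 0.0, -1.0]]
wrist_force: [-4.1, -0.5, 11.6]
grip_width: 0.0598
grip_force: 5.3
```

step_arm([
  [0,0,-0.002,0,0,0,0.4],
  [0,0,-0.002,0,0,0,0.4],
  [0,0,0.03,0,0,0,0.4],
  [0,-0.03,0.12,0,0,0,0.4],
  [0,-0.3,0.3,0,0,0,0.4],
  [0,-0.5,0.3,0,0,0,0.4],
  [0,-0.5,0.3,0,0,0,0.4],
  [0,-0.5,0.3,0,0,0,0.4],
  [0,-0.5,0.3,0,0,0,0.4],
  [0,-0.5,0.3,0,0,0,0.4],
  [0,-0.5,0.3,0,0,0,0.4],
  [0,-0.5,0.3,0,0,0,0.4],
])

```text
clock: 23.15
tcp_pos: [0.5189, -0.1603, 0.2294]
orientation: [[-0.051, 0.999, 0.001], [0.999, 0.051, -0.0], [-0.001, 0.001, -1.0]]
wrist_force: [0.1, -0.2, 0.5]
grip_width: 0.0599
grip_force: 0.0
```

Run:
```python
from h import *
o=get_obs();print(o["clock"],o["tcp_pos"])
d=get_image("top");s=get_image("side")
cv2.imwrite("pics/fin.png",np.vstack([cv2.resize(d["img"][215:310,120:310,::-1],(600,300),interpolation=cv2.INTER_CUBIC),cv2.resize(s["img"][120:250,200:400,::-1],(600,300),interpolation=cv2.INTER_CUBIC)]))
for n,i in(("top",d),("side",s)):
    P=cloud(i)*1000;Y=np.arange(115,330,8)
    for x0 in(480,535):
        print(n,x0,[(int(y),round(float(np.median(q)),1)) for y in Y for q in [P[(abs(P[...,0]-x0)<18)&(abs(P[...,1]-y)<4)&(P[...,2]>35)&(i["z_map"]>0)][:,2]] if len(q)>5])
rect(d,"battery",(440,590,110,187.5),50,65)
rect(d,"plate mid",(485,535,305,345),39,46.5)
```

```text
23.15 [ 0.51894448 -0.16031647  0.2293742 ]
top 480 [(123, 54.5), (131, 55.5), (139, 55.8), (147, 55.6), (155, 55.8), (163, 55.7), (171, 55.1), (179, 56.1), (187, 49.9), (195, 47.4), (203, 45.7), (211, 47.6), (219, 46.8), (227, 47.1), (235, 46.1), (243, 46.9), (251, 52.3), (259, 52.2), (267, 52.1), (275, 52.3), (283, 52.3), (291, 52.2), (299, 51.5), (307, 51.0), (315, 50.9), (323, 44.1)]
top 535 [(123, 53.8), (131, 55.8), (139, 55.9), (147, 56.5), (155, 56.0), (163, 56.0), (171, 56.2), (179, 56.6), (187, 55.1), (195, 45.5), (203, 46.1), (211, 47.2), (219, 46.2), (227, 46.9), (235, 45.7), (243, 46.0), (251, 50.5), (259, 52.5), (267, 52.5), (275, 52.6), (283, 51.4), (291, 52.5), (299, 52.2), (307, 52.8), (315, 51.7), (323, 46.3)]
side 480 [(123, 48.2), (131, 56.3), (139, 56.0), (147, 56.0), (155, 55.8), (163, 55.8), (171, 56.3), (179, 55.7), (187, 48.5), (195, 47.4), (203, 46.8), (211, 46.5), (219, 45.9), (227, 46.7), (235, 46.6), (243, 46.9), (251, 52.1), (259, 52.9), (267, 52.2), (275, 51.9), (283, 52.0), (291, 51.9), (299, 52.3), (307, 52.1), (315, 51.6)]
side 535 [(123, 55.8), (131, 56.1), (139, 56.3), (147, 55.9), (155, 56.4), (163, 56.2), (171, 56.5), (179, 56.6), (187, 55.9), (195, 48.4), (203, 47.4), (211, 46.6), (219, 46.1), (227, 46.6), (235, 46.2), (243, 46.6), (251, 49.5), (259, 53.1), (267, 52.4), (275, 52.9), (283, 52.3), (291, 52.2), (299, 52.5), (307, 52.6), (315, 52.3)]
battery 1594 c 515 156 [97.4 67. ] head 92.9 ztop 56.0 slope xy [ 0.002 -0.   ] y [123.3 185.9] line x 516.6
plate mid 47 c 511 316 [48.2 19.1] head 91.7 ztop 43.7 slope xy [ 0.007 -0.228] y [317.6 326.3] line x 508.1
```

View pics/fin.png

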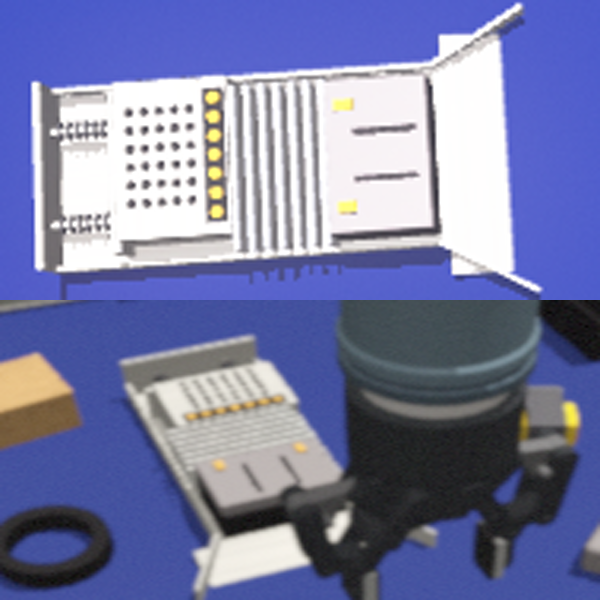

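The picture shows all three units in a row, with the supply at the plate, then the heat sink, then the battery behind the sill. The tops read flat at 56 mm (battery) and 52 mm (supply), which matches resting on the floor given the roughly 1 mm camera bias. The gripper is clear.

```bash
python3 -c "from rig import hand_in;print(hand_in())"
```

```text
the job is handed in; nothing more can be done
None
```

I handed the job in at about 23 s of robot time: supply, heat sink and battery lie flat in a row between sill and plate, with the plate in by an estimated 15 mm at most and about 10 mm at rest, and I moved nothing else on the bench.

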